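# Show the bead in its pan to the inspection camera

## Task

Show the loose bead to the inspection camera: take the bead pan by its wooden handle, lift it straight up clear of the bench, and only then give it a quarter turn in the air so that its low pouring lip faces the lens. Keep the pan level all the way so that the bead stays in the middle, touch neither the bead nor the camera, and leave the other things where they are. Finish still holding the pan by its handle, level and at rest, with the bead straight in front of the lens, on its axis and about 100 mm from the glass; the program ends in that hold, without putting the pan down.

Things in the scene. Friction and masses are not known exactly. Their poses are not given: they have to be found in the camera images.
- pan_handle (a point): Centre of the wooden handle of the bead pan, 30 mm above the pan's underside and 101 mm from the pan's middle. The handle is a straight bar 86 mm long along the pan's x axis, 16 mm wide (y), 22 mm high (z), with 19 mm of free air beneath it. Axes of the pan: x from the handle across the pan to the pouring lip, y to the left of that, z up when level.
- pan_middle (a point): Point on the pan's upright centre line where the bead's centre rests, 18 mm above the pan's underside, axes of the pan. The felt floor is a very shallow cone (about 9 degrees) round a flat 12 mm across; walls rise to 25 mm. The bead stays in the middle while the pan is about level and moved smoothly; tipped or jerked, it rolls off.
- pan_lip (a point): Edge of the low pouring lip, opposite the handle, 56 mm from the pan's middle and 11.5 mm above its underside, same axes as the handle.
- bead_center (a point): Centre of the glossy red round bead, 28 mm in diameter, 14 g, lying loose in the middle of the pan. Its own axes turn as it rolls.
- lens (a point): Centre of the front glass of the inspection camera, a dark level barrel with a white ring light (64 mm across) round the glass, 160 mm above the bench. The lens looks along its own -x, roughly towards the robot; its x runs from the glass back into the camera, y to the left of that, z up. Nothing of the camera stands in front of the glass.
- pan: The whole bead pan: shallow round aluminium pan 100 mm across, dark blue felt floor, about 95 g with its handle, standing on the bench. Origin at the centre of its underside, axes of the pan. At the start the lip points about square to the lens axis, towards the robot's left, so the handle points to the right.
- bead: The bead as a body; origin at its lowest point at the start, turning as it rolls: use bead_center.
- inspection_camera: The camera with its stand, fixed to the bench; origin on the bench right below the front glass, axes as the lens. The base plate (115 mm wide, 14 mm high) begins 40 mm behind the glass, the steel column (239 mm high) stands 150 mm behind it.
- glue_bottle: Bystander: upright cream glue bottle with a pointed nozzle, 60 mm across, 168 mm high, origin under its centre; not to be disturbed.
- bead_jar: Bystander: amber glass jar with a blue lid, 62 mm across, 85 mm high, origin under its centre; not to be disturbed.
- awl: Bystander: awl with a tan handle, 140 mm long, 20 mm high, lying on the bench to the right; origin under the front of its handle; not to be disturbed.
- shears: Bystander: shears with blue handles, 210 mm long, 10 mm high, lying flat on the bench to the right; origin near the pivot; not to be disturbed.

How it is judged (in metres and radians):
On the way, in this order (a step that is already met when the one before it is completed fails the run):
1. the pan is lifted by its handle, more than 30 mm clear of the bench, still turned as it stood, the bead in its middle (height (world z) of pan above 0.03 m and contact force between the fingers and pan above 1 N and distance between the grasp point and pan_handle below 0.05 m and angle between the x axis of pan and the y axis of lens, either way round below 0.6 rad and distance between bead_center and pan_middle below 0.012 m), for 0.1 s.
2. still in the air, the pan is turned so that its lip points the way of the lens, the bead in its middle (height (world z) of pan above 0.03 m and angle between the x axis of pan and the x axis of lens, either way round below 0.2 rad and contact force between the fingers and pan above 1 N and distance between bead_center and pan_middle below 0.012 m), for 0.2 s.
At the end, for the whole second after the job is handed in: The gripper holds the pan by its handle, off the bench and touching nothing else, at rest, level within 0.1 rad, its lip towards the lens within 0.2 rad; the bead lies within 10 mm of the pan's middle, within 20 mm of the lens axis sideways and in height, and 75 to 125 mm in front of the glass (x of bead_center in the frame of lens between -0.125 and -0.075 m and y of bead_center in the frame of lens between -0.02 and 0.02 m and z of bead_center in the frame of lens between -0.02 and 0.02 m and angle between the x axis of pan and the x axis of lens, either way round below 0.2 rad and x of pan_lip in the frame of lens above -0.095 m and angle between pan's own z axis and vertical below 0.1 rad and distance between bead_center and pan_middle below 0.01 m and linear speed of pan below 0.02 m/s and angular speed of pan below 0.15 rad/s and linear speed of bead below 0.03 m/s and contact force between the fingers and pan above 1 N and distance between the grasp point and pan_handle below 0.05 m and contact force between pan and inspection_camera below 0.2 N); the arm keeps its last pose, push and grip.
It fails at once if the bead rolled more than 16 mm off the pan's middle (distance between bead_center and pan_middle above 0.016 m).
It fails at once if the pan was tilted more than 0.2 rad (angle between pan's own z axis and vertical above 0.2 rad).
It fails at once if the gripper or arm touched the bead (contact force between any of the fingers, the arm and bead above 0.2 N).
It fails at once if the camera was bumped (contact force between anything else and inspection_camera above 1.5 N).
It fails at once if a bystander was moved more than 20 mm (distance of any of glue_bottle, bead_jar, awl, shears from where it was at the start of the episode above 0.02 m).
It also fails if it takes over 54 s, if anything falls off the work surface, if the arm or the gripper's body presses on something with over 40 N, if the wrist force passes 120 N, or if a joint passes its speed limit or range.

## Robot

A 6-joint arm with a two-finger parallel gripper is mounted at the origin on the work surface. World frame = base frame: x ahead of the robot, y to its left, z up, the work surface at z = 0. Lengths are in m, angles in degrees, forces in N, time in s.
With the tool pointing down it reaches from about 0.325 to 0.875 m from the base axis. Payload 4.4 kg.
Tool frame: the origin (TCP) lies midway between the tips of the shut fingers; the grasp point (between the pads) lies 19 mm behind it (manip.grip_point_offset is the distance from the TCP to the grasp point, in m); z points along the fingers, x is the direction in which the jaws open and shut, and the axes are right-handed (so a half turn about z gives the same grasp; the last joint's range is limited). The gripper opens to 85 mm and grips with 20 to 120 N. Pads are 22 mm wide; open, the fingers measure 114 mm over their backs; the gripper's body (76 mm by 85 mm) begins 54 mm behind the grasp point. The pads swing forward as they close: fully open they stand 13 mm farther back than shut.
Start: joints at [54.975, 11.837, 88.321, -0, 79.842, -8.623], TCP at [0.256, 0.515, 0.231] pointing down, gripper open.
Joint ranges: [-156.59, 156.59], [-49.26, 127.26], [12.9, 141.05], [-63.56, 243.56], [4.71, 150.69], [-161.64, 161.64]. Speed limits (degrees/s): [159.86, 159.86, 180, 180, 180, 180].

## Interface

Orientations are given as a 3x3 rotation matrix whose columns are the frame's x, y, z axes.
In Python, from rig import manip gives the robot as it stands.
- The arm moves only by the tool step_arm, never from a script. Its argument "series" is text: rows parted by semicolons, each of 7 numbers parted by spaces: the turn, a rotation vector about the tool's x, y, z in degrees, then the shift along the tool's x, y, z in m, then the opening, from 0 (shut) to 1 (fully open). In form: ax ay az x y z fingers; .... A call has exactly 10 rows; each row shifts and turns the commanded pose from where the row before left it, along the tool's axes as they then stand; what a row does not reach is not made up. A row lasts 1/10 s, in which the tool goes at most 50 mm and 8.59 degrees, less where a joint would pass 70% of its speed; a pose out of reach is approached as far as the arm can. A call is refused whole if a number of a shift passes 0.05 or a number of a turn 8.59, either way. A call with a gripper value outside its range is refused whole. The fingers move at their own pace and stop on an object; "newtons" is the grip in N (left out, the last holds). Time passes only in rows, so rows that do not move let the fingers close, or fill a call up. It gives the time, the measured TCP pose, the force and the opening at its end, in the units of the state.
- manip.get_obs(): the state, without advancing time (a new reading comes with each control period).
- manip.read_camera(name): name is "scene" or "top" or "wrist"; returns (picture, depth): 420x560x3 uint8, red, green, blue; 420x560 float32, m along the optical axis (not along the pixel's ray), 0 where there is no reading.
- manip.calibration(name): a dict with "fx", "fy", "cx", "cy" (pixels), "view" (4x4, takes a point from world to camera coordinates); the wrist camera has in their place "mount" (4x4, takes a point from camera to tool coordinates, whose origin is the TCP and whose axes are the tool frame's). Camera axes: x right, y up, looking along -z (the intrinsics and any distortion apply to the point x, -y, -z); pixel columns grow to the right and rows downward; lengths in m; the calibration is good to about 2 mm. A picture is of the moment at which its call begins: read the wrist's pose just before it. calibration takes no time and is no camera call.
- manip.hand_in(): hands the job in, once; it reports no verdict.
Trained networks look in the newest picture that a camera, given by its name, has taken for a name from the list of things; names that differ only in an ending like _2 or _b are one class to them, and where a whole thing is asked for, a point or a joint stands for the part that bears it (a point fixed in the world has none). Each returns a list of dicts, best first, with "confidence" (0 to 1); they miss things now and then, are a little off and sometimes report something else, mostly with a low value. They report only what shows in the picture. A call takes as long as a camera call.
- manip.cut_out(target, camera): "pixels" (420x560 bool, what is visible of it) and "point" ([column, row] in pixels, amid what is visible of it).
The state is a dict: "time": time; "joints": joint angles; "qvel": joint speeds; "effort": joint torques, N m; "eef_pos": TCP position; "tool_rot": TCP orientation; "ft_force": force on the tool from outside, world axes, zero at the start; "moment": the same for the moment, N m; "opening": opening from 0.0 (shut) to 1.0 (fully open).
Only numpy, scipy, OpenCV 4.12 (cv2) and the standard library are available. Lean on these libraries where they do the work, as an engineer would, in place of code of your own. Each camera call takes 0.05 s, during which the arm holds its last target.

## Working session

There is one attempt and no reset: what is moved stays moved. The work goes in short steps, Python scripts to look and compute and a tool call to move; the robot and the scene stay as the last step left them, time stands still between calls to the robot, and variables do not carry over. Pictures are saved under pics/ and viewed, and the job is handed in when it is done.

Besides the shell and the picture viewer there is one more tool, called after ">>>" as name(argument=value, ...), one argument or row to a line, values as JSON. step_arm: Moves the arm, as the interface text tells. Its arguments: {"type":"object","properties":{"series":{"type":"string"},"newtons":{"type":"number"}},"required":["series"]}

```bash
mkdir -p pics; cat > h.py <<'E'
from rig import manip
import numpy as np, cv2
def shot(n,f):
    o=manip.get_obs(); im,d=manip.read_camera(n); cv2.imwrite('pics/'+f,im[:,:,::-1]); np.savez('pics/'+f[:-4]+'.npz',d=d,p=o['eef_pos'],R=o['tool_rot']); return im,d,o
def cloud(n,d,mask,o=None):
    c=manip.calibration(n); v,u=np.nonzero(mask&(d>0)); z=d[v,u]
    P=np.c_[(u-c['cx'])/c['fx']*z,-(v-c['cy'])/c['fy']*z,-z,np.ones(len(z))]
    if n=='wrist':
        T=np.eye(4);T[:3,:3]=o['tool_rot'];T[:3,3]=o['eef_pos'];M=T@np.array(c['mount'])
    else: M=np.linalg.inv(np.array(c['view']))
    return (P@M.T)[:,:3]
E
python3 - <<'E'
from h import *
print(manip.get_obs())
for n in ['scene','top']:
    im,d,o=shot(n,n+'0.png')
    print({k:(v if k!='view' else np.round(v,3).tolist()) for k,v in manip.calibration(n).items()})
    for t in ['pan','pan_handle','bead_center','lens','inspection_camera','pan_lip','glue_bottle','bead_jar']:
        for r in manip.cut_out(t,n)[:1]:
            P=cloud(n,d,r['pixels']); print(n,t,round(r['confidence'],2),r['point'],len(P),np.round(np.median(P,0),3),np.round(P.min(0),3),np.round(P.max(0),3))
E
```

```text
{'time': 0.0, 'joints': array([ 5.49760376e+01,  1.18844136e+01,  8.84050725e+01, -5.98519791e-04,
        7.98424925e+01, -8.62349949e+00]), 'qvel': array([-0.05117779, -0.01558951,  0.02138605,  0.05755499, -0.03957945,
        0.02345727]), 'effort': array([ 6.56254069e-04, -3.83024311e+01, -2.91602021e+01, -5.08669007e-05,
        1.03996263e-02,  4.15295318e-06]), 'eef_pos': array([0.255244  , 0.51439168, 0.23012188]), 'tool_rot': array([[ 4.44639259e-01,  8.95708772e-01, -1.31357785e-03],
       [ 8.95706836e-01, -4.44641073e-01, -1.89223087e-03],
       [-2.27895845e-03, -3.35220532e-04, -9.99997347e-01]]), 'ft_force': array([ 0.04624677, -0.36638983, -0.18138076]), 'moment': array([ 0.00525295,  0.02725191, -0.0244323 ]), 'opening': 0.9979441421562627}
{'fx': 507.3448988121276, 'fy': 507.3448988121276, 'cx': 282.3719433250171, 'cy': 204.42262223685185, 'view': [[-0.501, 0.865, 0.013, 0.285], [-0.476, -0.288, 0.831, 0.146], [0.723, 0.41, 0.556, -1.698], [0.0, 0.0, 0.0, 1.0]]}
scene pan 0.9 [316.0, 255.9] 1306 [0.568 0.086 0.016] [ 0.492 -0.053 -0.005] [0.616 0.161 0.045]
scene
[... 1090 characters left out ...]
 212.0] 1318 [0.567 0.098 0.011] [ 0.515 -0.035 -0.005] [0.622 0.166 0.046]
top bead_center 0.51 [234.7, 217.8] 102 [0.564 0.106 0.025] [ 0.551  0.093 -0.001] [0.581 0.122 0.033]
top lens 0.71 [351.0, 111.4] 2646 [ 0.845 -0.174  0.166] [ 0.743 -0.375 -0.758] [ 1.419 -0.128  0.242]
top inspection_camera 0.78 [349.0, 111.7] 2624 [ 0.845 -0.174  0.166] [ 0.743 -0.316 -0.754] [ 1.419 -0.128  0.242]
top pan_lip 0.82 [241.8, 216.1] 1285 [0.568 0.099 0.011] [ 0.515 -0.035 -0.004] [0.622 0.163 0.046]
top glue_bottle 0.76 [124.4, 216.7] 740 [0.538 0.389 0.098] [ 0.515  0.372 -0.005] [0.591 0.463 0.168]
top bead_jar 0.85 [130.7, 261.9] 636 [0.428 0.351 0.081] [ 0.399  0.331 -0.003] [0.465 0.399 0.09 ]
```

View pics/scene0.png

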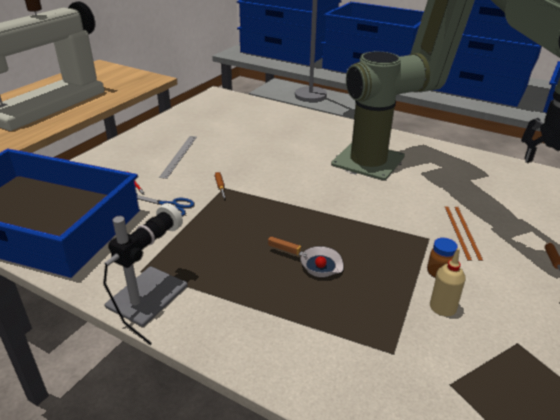

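View pics/top0.png

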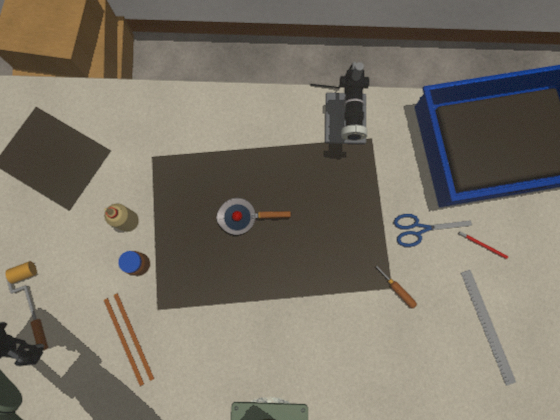

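The top view shows the pan at about (237,216), its handle running right to (290,215), and the camera's white ring at (353,133). The scene view agrees. Next I measure these precisely.

```bash
python3 - <<'E'
from h import *
for n in ['scene','top']:
    im=cv2.imread(f'pics/{n}0.png')[:,:,::-1].astype(int); d=np.load(f'pics/{n}0.npz')['d']
    P=cloud(n,d,d>0); v,u=np.nonzero(d>0); C=im[v,u]
    r,g,b=C.T
    hs=(r>g+40)&(r>90)&(g>b+5)&(P[:,2]>.025)&(P[:,2]<.06)&(abs(P[:,0]-.57)<.12)&(P[:,1]<.06)&(P[:,1]>-.06)
    H=P[hs]; print(n,'handle',len(H),H.mean(0).round(4),H.min(0).round(4),H.max(0).round(4))
    w,V=np.linalg.eigh(np.cov(H[:,:2].T)); print(' axis',V[:,1]*np.sign(V[1,1]))
    for zc in [.038]:
        T=H[H[:,2]>zc]; print(' top',len(T),T.mean(0).round(4),T.min(0).round(4),T.max(0).round(4))
    bs=(r>130)&(g<60)&(b<60)&(abs(P[:,0]-.57)<.05)&(abs(P[:,1]-.1)<.05)
    B=P[bs]; 
    from scipy.optimize import least_squares
    s=least_squares(lambda c:np.linalg.norm(B-c,axis=1)-.014,B.mean(0)-[0,0,.01],loss='soft_l1',f_scale=.002); print(' bead',len(B),s.x.round(4),B.max(0).round(4))
    rg=(r>150)&(abs(r-b)<45)&(P[:,2]>.115)&(P[:,2]<.2)&(abs(P[:,0]-.77)<.08)&(abs(P[:,1]+.17)<.09)
    L=P[rg]; print(' ring',len(L),L.mean(0).round(4),L.min(0).round(4),L.max(0).round(4))
    cm=(P[:,2]>.08)&(P[:,2]<.25)&(abs(P[:,0]-.85)<.14)&(abs(P[:,1]+.17)<.1)
    K=P[cm]; print(' cam',len(K),K.min(0).round(3),K.max(0).round(3))
    bins=np.arange(.74,.98,.02)
    for a in bins:
        q=K[(K[:,0]>=a)&(K[:,0]<a+.02)]
        if len(q)>5: print('  ',round(a,2),len(q),np.percentile(q[:,1],[2,50,98]).round(3),np.percentile(q[:,2],[2,98]).round(3))
    cv2.imwrite(f'pics/{n}crop.png',cv2.resize(cv2.imread(f'pics/{n}0.png')[(190 if n=='scene' else 50):(340 if n=='scene' else 250),(90 if n=='scene' else 200):(360 if n=='scene' else 400)],None,fx=2.9,fy=2.9))
E
```

```text
scene handle 137 [0.5735 0.0063 0.0404] [ 0.5617 -0.0356  0.0359] [0.5809 0.0471 0.0449]
 axis [-0.04747429  0.99887246]
 top 126 [0.5732 0.0069 0.0406] [ 0.5617 -0.0356  0.038 ] [0.5809 0.0471 0.0449]
 bead 43 [0.5671 0.1069 0.0181] [0.5801 0.1156 0.0341]
 ring 130 [ 0.7674 -0.1784  0.1851] [ 0.7489 -0.2138  0.1359] [ 0.8376 -0.1558  0.1945]
 cam 2551 [ 0.749 -0.223  0.08 ] [ 0.964 -0.148  0.241]
   0.74 100 [-0.2   -0.165 -0.153] [0.144 0.193]
   0.76 315 [-0.211 -0.171 -0.154] [0.134 0.191]
   0.78 127 [-0.196 -0.171 -0.163] [0.149 0.183]
   0.8 193 [-0.199 -0.171 -0.162] [0.146 0.185]
   0.82 178 [-0.202 -0.172 -0.162] [0.147 0.184]
   0.84 165 [-0.195 -0.172 -0.165] [0.148 0.182]
   0.86 122 [-0.195 -0.169 -0.164] [0.154 0.187]
   0.88 399 [-0.194 -0.175 -0.149] [0.087 0.24 ]
   0.9 769 [-0.205 -0.179 -0.152] [0.087 0.238]
   0.92 48 [-0.189 -0.184 -0.18 ] [0.157 0.167]
   0.94 97 [-0.19  -0.184 -0.176] [0.081 0.165]
   0.96 38 [-0.188 -0.183 -0.176] [0.086 0.128]
top handle 136 [0.5707 0.0054 0.0397] [ 0.5627 -0.0347  0.0332] [0.5773 0.0445 0.0458]
 axis [-0.05582379  0.99844064]
 top 105 [0.5703 0.0062 0.0406] [ 0.5627 -0.0347  0.038 ] [0.5768 0.0445 0.0458]
 bead 33 [0.5667 0.107  0.0165] [0.5749 0.1117 0.0335]
 ring 114 [ 0.7582 -0.1882  0.1865] [ 0.7502 -0.2146  0.1704] [ 0.7673 -0.1657  0.1932]
 cam 1576 [ 0.743 -0.221  0.102] [ 0.96  -0.149  0.242]
   0.74 287 [-0.214 -0.184 -0.156] [0.132 0.192]
   0.76 123 [-0.211 -0.18  -0.156] [0.162 0.191]
   0.78 150 [-0.206 -0.183 -0.163] [0.158 0.184]
   0.8 130 [-0.206 -0.181 -0.162] [0.161 0.183]
   0.82 138 [-0.206 -0.181 -0.163] [0.159 0.184]
   0.84 128 [-0.203 -0.181 -0.164] [0.159 0.181]
   0.86 190 [-0.214 -0.181 -0.153] [0.15  0.187]
   0.88 332 [-0.219 -0.182 -0.15 ] [0.158 0.24 ]
   0.9 67 [-0.218 -0.173 -0.15 ] [0.16  0.238]
   0.92 11 [-0.186 -0.183 -0.181] [0.16  0.166]
   0.94 19 [-0.188 -0.183 -0.18 ] [0.104 0.166]
```

```bash
python3 -c "
from rig import manip
import numpy as np
print(np.round(manip.calibration('wrist')['mount'],3), manip.grip_point_offset)"
```

```text
[[ 1.     0.001  0.     0.001]
 [ 0.001 -0.966 -0.26  -0.066]
 [ 0.     0.26  -0.966 -0.142]
 [ 0.     0.     0.     1.   ]] 0.0187
```

View pics/topcrop.png

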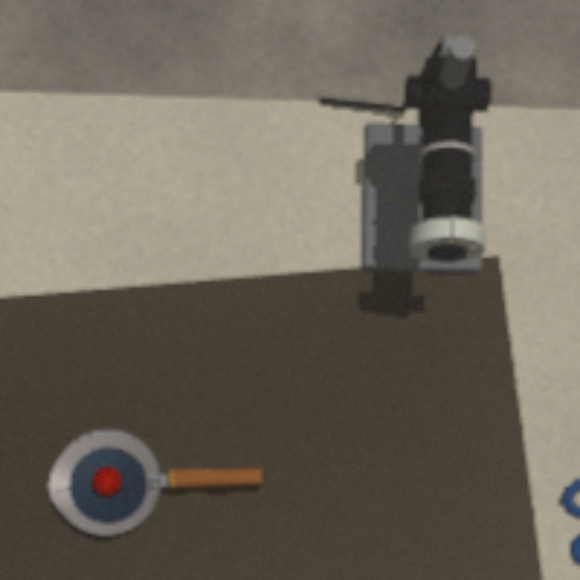

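View pics/scenecrop.png

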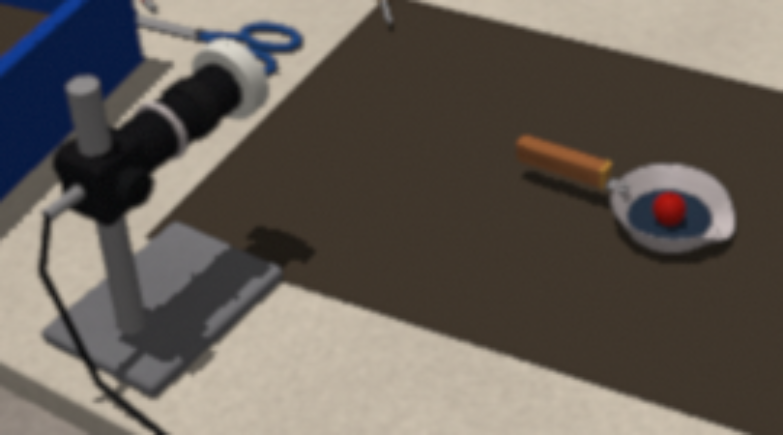

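>>> step_arm(
  series="0 0 6.06 0 0 0 1;0 0 6.06 0 0 0 1;0 0 6.06 0 0 0 1;0 0 6.06 0 0 0 1;0 0 6.06 0 0 0 1;0 0 6.06 0 0 0 1;0 0 6.06 0 0 0 1;0 0 6.06 0 0 0 1;0 0 6.06 0 0 0 1;0 0 6.06 0 0 0 1",
  newtons=60,
)

```text
time: 1.9
eef_pos: [0.2557, 0.515, 0.2313]
tool_rot: [[0.999, 0.048, -0.0], [0.048, -0.999, -0.0], [-0.0, 0.0, -1.0]]
ft_force: [0.0, -0.2, -0.8]
opening: 1.001
```

>>> step_arm(
  series="0 0 0 .0194 .0342 0 1;0 0 0 .0194 .0342 0 1;0 0 0 .0194 .0342 0 1;0 0 0 .0194 .0342 0 1;0 0 0 .0194 .0342 0 1;0 0 0 .0194 .0342 0 1;0 0 0 .0194 .0342 0 1;0 0 0 .0194 .0342 0 1;0 0 0 .0194 .0342 0 1;0 0 0 .0194 .0342 0 1",
)

```text
time: 2.9
eef_pos: [0.468, 0.1822, 0.2315]
tool_rot: [[0.999, 0.052, 0.001], [0.052, -0.999, 0.0], [0.001, -0.0, -1.0]]
ft_force: [0.1, 0.5, -0.3]
opening: 1.001
```

>>> step_arm(
  series="0 0 0 .0194 .0342 0 1;0 0 0 .0194 .0342 0 1;0 0 0 .0194 .0342 0 1;0 0 0 .0194 .0342 0 1;0 0 0 .0194 .0342 0 1;0 0 0 0 0 .02 1;0 0 0 0 0 .02 1;0 0 0 0 0 .02 1;0 0 0 0 0 .02 1;0 0 0 0 0 0 1",
)

```text
time: 3.9
eef_pos: [0.5704, 0.0181, 0.1479]
tool_rot: [[0.999, 0.052, -0.007], [0.052, -0.999, 0.001], [-0.007, -0.001, -1.0]]
ft_force: [-1.3, -0.5, 0.2]
opening: 0.998
```

```bash
python3 - <<'E'
from h import *
im,d,o=shot('wrist','w1.png'); o=manip.get_obs(); print(o['eef_pos'],o['joints'].round(1))
P=cloud('wrist',d,d>0,o); v,u=np.nonzero(d>0); r,g,b=im[v,u].astype(int).T
hs=(r>g+30)&(g>b)&(P[:,2]>.025)&(P[:,2]<.055)&(abs(P[:,0]-.57)<.06)&(P[:,1]<.055)&(P[:,1]>-.06)
H=P[hs]; T=H[H[:,2]>.037]; print(len(H),H.min(0),H.max(0)); print(T.mean(0),T.min(0),T.max(0)); w,V=np.linalg.eigh(np.cov(T[:,:2].T)); print(V[:,1])
B=P[(r>110)&(g<60)&(b<60)&(P[:,2]>.01)&(abs(P[:,1]-.1)<.04)]
from scipy.optimize import least_squares
print(len(B),least_squares(lambda c:np.linalg.norm(B-c,axis=1)-.014,B.mean(0)-[0,0,.01]).x)
E
```

```text
[0.57178573 0.01807581 0.14976824] [-6.9 16.1 93.2  0.  70.9 -9.8]
2095 [ 0.5637244  -0.03658231  0.03653205] [0.5824709  0.04828193 0.04432338]
[0.573014   0.00767906 0.04190528] [ 0.5637244  -0.03658231  0.03728031] [0.5824709  0.04828193 0.04432338]
[-0.04760667  0.99886616]
833 [0.56924102 0.10589648 0.01921295]
```

View pics/w1.png

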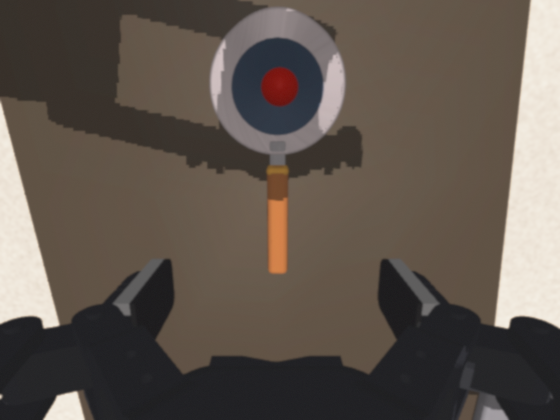

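The wrist view shows the handle at columns 268-288, centred between the fingers. The bead sits mid-pan at (279,87), and all measurements agree within about 2 mm. Descending now.

>>> step_arm(
  series="0 0 0 .0006 0 .02 1;0 0 0 0 0 .02 1;0 0 0 0 0 .02 1;0 0 0 0 0 .02 1;0 0 0 0 0 .02 1;0 0 0 0 0 .012 1;0 0 0 0 0 .01 1;0 0 0 0 0 .008 1;0 0 0 0 0 .005 1;0 0 0 0 0 .003 1",
)

```text
time: 4.95
eef_pos: [0.574, 0.0179, 0.0133]
tool_rot: [[0.999, 0.052, 0.001], [0.052, -0.999, -0.0], [0.001, 0.0, -1.0]]
ft_force: [0.7, 0.3, -0.2]
opening: 1.001
```

>>> step_arm(
  series="0 0 0 0 0 0 1;0 0 0 0 0 0 .8;0 0 0 0 0 0 .6;0 0 0 0 0 0 .5;0 0 0 0 0 0 .4;0 0 0 0 0 0 .35;0 0 0 0 0 0 .3;0 0 0 0 0 0 .27;0 0 0 0 0 0 .24;0 0 0 0 0 0 .22",
  newtons=60,
)

```text
time: 5.95
eef_pos: [0.5737, 0.018, 0.0132]
tool_rot: [[0.999, 0.052, -0.0], [0.052, -0.999, -0.0], [-0.0, -0.0, -1.0]]
ft_force: [0.4, -0.3, 0.2]
opening: 0.225
```

>>> step_arm(
  series="0 0 0 0 0 0 .2;0 0 0 0 0 0 .18;0 0 0 0 0 0 .16;0 0 0 0 0 0 .14;0 0 0 0 0 0 .1;0 0 0 0 0 0 .05;0 0 0 0 0 0 0;0 0 0 0 0 0 0;0 0 0 0 0 0 0;0 0 0 0 0 0 0",
  newtons=60,
)

```text
time: 6.95
eef_pos: [0.5736, 0.018, 0.0133]
tool_rot: [[0.999, 0.052, -0.0], [0.052, -0.999, -0.0], [-0.0, -0.0, -1.0]]
ft_force: [-0.5, -0.8, 2.1]
opening: 0.178
```

```bash
python3 - <<'E'
from h import *
im,d,o=shot('wrist','w2.png'); print(o['eef_pos'],o['ft_force'],o['moment'])
E
```

```text
[0.57364065 0.01797085 0.01331324] [-0.45091696 -0.7544761   2.05873945] [0.0991908  0.31292711 0.0158626 ]
```

View pics/w2.png

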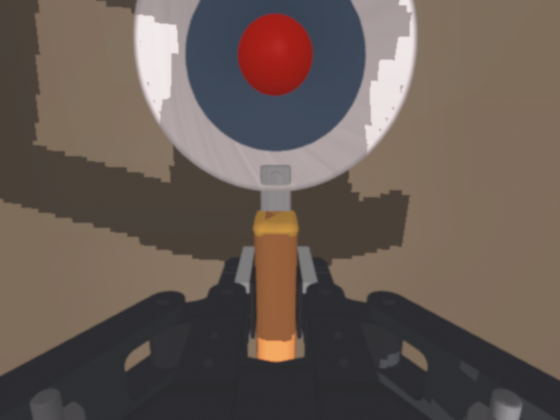

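The picture shows the handle gripped between the pads, with the bead centred at (275,54). Lifting smoothly.

>>> step_arm(
  series="0 0 0 0 0 -.001 0;0 0 0 0 0 -.002 0;0 0 0 0 0 -.004 0;0 0 0 0 0 -.006 0;0 0 0 0 0 -.007 0;0 0 0 0 0 -.007 0;0 0 0 0 0 -.006 0;0 0 0 0 0 -.004 0;0 0 0 0 0 -.002 0;0 0 0 0 0 -.001 0",
  newtons=60,
)

```text
time: 8.0
eef_pos: [0.5738, 0.0179, 0.0536]
tool_rot: [[0.999, 0.052, 0.0], [0.052, -0.999, -0.0], [0.0, 0.0, -1.0]]
ft_force: [0.2, -0.3, -2.2]
opening: 0.175
```

```bash
cat >> h.py <<'E'
def chk(f):
    from scipy.optimize import least_squares
    im,d,o=shot('wrist',f); P=cloud('wrist',d,d>0,o); v,u=np.nonzero(d>0); r,g,b=im[v,u].astype(int).T
    z=o['eef_pos'][2]; print(manip.get_obs()['time'],o['eef_pos'].round(4),o['opening'],o['ft_force'].round(2))
    m=(r>110)&(g<60)&(b<60)&(P[:,2]>z-.05)&(P[:,2]<z+.05); B=P[m]; c=least_squares(lambda c:np.linalg.norm(B-c,axis=1)-.014,B.mean(0)-[0,0,.01]).x
    print('bead',len(B),c.round(4),u[m].mean(),v[m].mean())
    f_=(b>r+12)&(np.linalg.norm(P-c,axis=1)<.045)
    F=P[f_]; print('felt',len(F),F.mean(0).round(4),u[f_].mean(),v[f_].mean())
    # outer wall ring: aluminium rim top
    w=(np.linalg.norm(P[:,:2]-c[:2],axis=1)<.065)&(abs(r-b)<40)&(r>90)&(P[:,2]>c[2]-.01)&(P[:,2]<c[2]+.03)
    W=P[w]; print('rim',len(W),W.min(0).round(4),W.max(0).round(4))
    A=np.c_[F[:,:2]-F[:,:2].mean(0),np.ones(len(F))]; s=np.linalg.lstsq(A,F[:,2],rcond=None)[0]; print('felt tilt deg x,y',np.degrees(s[:2]).round(2))
E
python3 -c "
from h import *
chk('w3.png')"
```

```text
8.05 [0.5738 0.0179 0.0536] 0.17499863484859143 [ 0.17 -0.27 -2.23]
bead 4698 [0.569  0.106  0.0574] 274.872711792252 54.1360153256705
felt 17423 [0.5694 0.1015 0.0467] 275.317970498766 71.39832405441084
rim 22620 [0.5189 0.0477 0.0474] [0.6196 0.1291 0.0681]
felt tilt deg x,y [ 0.06 -0.56]
```

View pics/w3.png

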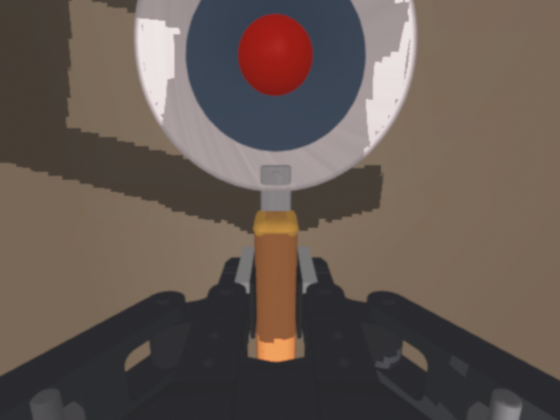

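>>> step_arm(
  series="0 0 0 0 0 -.002 0;0 0 0 0 0 -.006 0;0 0 0 0 0 -.011 0;0 0 0 0 0 -.015 0;0 0 0 0 0 -.017 0;0 0 0 0 0 -.017 0;0 0 0 0 0 -.015 0;0 0 0 0 0 -.011 0;0 0 0 0 0 -.006 0;0 0 0 0 0 -.002 0",
)

```text
time: 9.05
eef_pos: [0.5741, 0.0179, 0.1562]
tool_rot: [[0.999, 0.052, 0.001], [0.052, -0.999, -0.0], [0.001, 0.0, -1.0]]
ft_force: [0.1, -0.4, -1.7]
opening: 0.178
```

>>> step_arm(
  series="0 0 .5 0 0 0 0;0 0 1 0 0 0 0;0 0 1.6 0 0 0 0;0 0 2.2 0 0 0 0;0 0 2.8 0 0 0 0;0 0 3.3 0 0 0 0;0 0 3.7 0 0 0 0;0 0 4 0 0 0 0;0 0 4 0 0 0 0;0 0 4 0 0 0 0",
)

```text
time: 10.05
eef_pos: [0.5733, 0.018, 0.1545]
tool_rot: [[0.911, -0.412, -0.001], [-0.412, -0.911, 0.0], [-0.001, 0.0, -1.0]]
ft_force: [0.1, 0.5, -1.0]
opening: 0.177
```

>>> step_arm(
  series="0 0 3.9 0 0 0 0;0 0 3.8 0 0 0 0;0 0 3.8 0 0 0 0;0 0 3.8 0 0 0 0;0 0 3.8 0 0 0 0;0 0 3.8 0 0 0 0;0 0 3.8 0 0 0 0;0 0 3.8 0 0 0 0;0 0 3.8 0 0 0 0;0 0 3.8 0 0 0 0",
)

```text
time: 11.05
eef_pos: [0.5732, 0.0181, 0.1545]
tool_rot: [[0.463, -0.886, -0.002], [-0.886, -0.463, 0.0], [-0.001, 0.001, -1.0]]
ft_force: [-0.3, 0.1, -1.1]
opening: 0.176
```

>>> step_arm(
  series="0 0 4 0 0 0 0;0 0 4 0 0 0 0;0 0 4 0 0 0 0;0 0 3.7 0 0 0 0;0 0 3.3 0 0 0 0;0 0 2.8 0 0 0 0;0 0 2.2 0 0 0 0;0 0 1.6 0 0 0 0;0 0 1 0 0 0 0;0 0 .5 0 0 0 0",
)

```text
time: 12.05
eef_pos: [0.5736, 0.018, 0.155]
tool_rot: [[0.011, -1.0, -0.001], [-1.0, -0.011, 0.0], [-0.0, 0.001, -1.0]]
ft_force: [0.2, 0.5, -1.4]
opening: 0.175
```

```bash
python3 -c "
from h import *
print(manip.get_obs()['tool_rot'].round(3))
chk('w4.png')
shot('scene','s4.png')
o=manip.get_obs();print(o['joints'].round(1))"
```

```text
[[ 0.011 -1.    -0.001]
 [-1.    -0.011  0.   ]
 [-0.     0.001 -1.   ]]
12.1 [0.5736 0.018  0.155 ] 0.17465800929254918 [ 0.16  0.46 -1.44]
bead 4597 [0.6607 0.0207 0.1587] 274.0965847291712 54.45442680008701
felt 17700 [0.6561 0.02   0.148 ] 275.9368926553672 71.55395480225988
rim 23095 [ 0.6024 -0.0299  0.1487] [0.6824 0.0705 0.1691]
felt tilt deg x,y [-0.6  0. ]
[-6.8 15.9 92.8  0.  71.3 82.5]
```

View pics/w4.png

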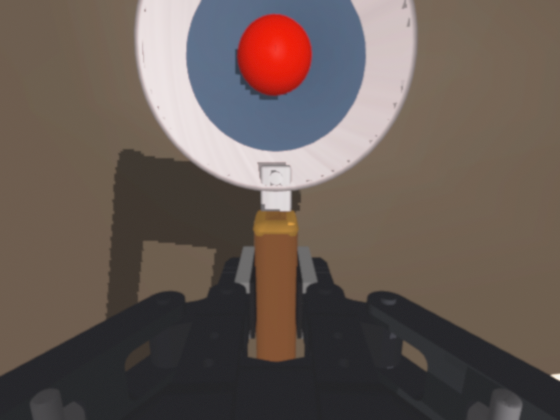

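View pics/s4.png

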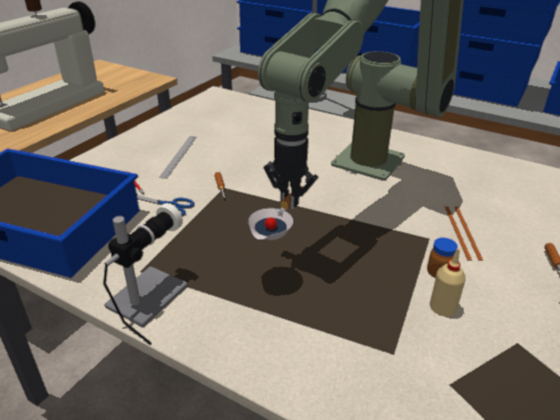

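Lifted and turned: the bead is at (274,54) in the wrist view, still centred, and the pan is level. Now moving sideways smoothly to the lens axis.

>>> step_arm(
  series="0 0 0 .0005 .0004 0 0;0 0 0 .0015 .0004 0 0;0 0 0 .0025 .0004 0 0;0 0 0 .0035 .0004 0 0;0 0 0 .0045 .0004 0 0;0 0 0 .0055 .0004 0 0;0 0 0 .0065 .0004 0 0;0 0 0 .0075 .0004 0 0;0 0 0 .0085 .0004 0 0;0 0 0 .009 .0004 0 0",
)

```text
time: 13.15
eef_pos: [0.5703, -0.0324, 0.1553]
tool_rot: [[0.012, -1.0, 0.0], [-1.0, -0.012, -0.0], [0.0, -0.0, -1.0]]
ft_force: [0.2, 0.1, -0.7]
opening: 0.176
```

>>> step_arm(
  series="0 0 0 .01 .0004 0 0;0 0 0 .0105 .0004 0 0;0 0 0 .0105 .0004 0 0;0 0 0 .0105 .0004 0 0;0 0 0 .0105 .0004 0 0;0 0 0 .0105 .0004 0 0;0 0 0 .0105 .0004 0 0;0 0 0 .0105 .0004 0 0;0 0 0 .0105 .0004 0 0;0 0 0 .01 .0004 0 0",
)

```text
time: 14.15
eef_pos: [0.5676, -0.1365, 0.1553]
tool_rot: [[0.012, -1.0, 0.0], [-1.0, -0.012, 0.0], [0.0, -0.0, -1.0]]
ft_force: [-0.1, 0.3, -1.5]
opening: 0.177
```

>>> step_arm(
  series="0 0 0 .009 .0004 0 0;0 0 0 .0085 .0004 0 0;0 0 0 .0075 .0004 0 0;0 0 0 .0065 .0004 0 0;0 0 0 .0055 .0004 0 0;0 0 0 .0045 .0004 0 0;0 0 0 .0035 .0004 0 0;0 0 0 .0025 .0004 0 0;0 0 0 .0015 .0004 0 0;0 0 0 .0005 .0004 0 0",
)

```text
time: 15.15
eef_pos: [0.5642, -0.1852, 0.1553]
tool_rot: [[0.012, -1.0, 0.0], [-1.0, -0.012, 0.0], [-0.0, -0.0, -1.0]]
ft_force: [0.7, -0.3, -0.9]
opening: 0.177
```

```bash
python3 -c "
from h import *
print(manip.get_obs()['tool_rot'].round(3))
chk('w5.png')
for n in ['scene','top']:
    im,d,o=shot(n,n+'5.png'); P=cloud(n,d,d>0);v,u=np.nonzero(d>0);r,g,b=im[v,u].astype(int).T
    B=P[(r>130)&(g<60)&(b<60)&(P[:,2]>.12)&(P[:,2]<.19)]; print(n,len(B),B.mean(0) if len(B) else '')
    if len(B)>3:
        from scipy.optimize import least_squares
        print(least_squares(lambda c:np.linalg.norm(B-c,axis=1)-.014,B.mean(0)-[0,0,.01],loss='soft_l1',f_scale=.002).x)
    L=P[(r>150)&(abs(r-b)<45)&(P[:,2]>.115)&(P[:,2]<.2)&(abs(P[:,0]-.77)<.035)&(abs(P[:,1]+.18)<.06)]
    print('ring',L.min(0).round(3),L.max(0).round(3),L.mean(0).round(3))
a=cv2.imread('pics/scene5.png')[150:330,70:340];b=cv2.imread('pics/top5.png')[50:230,230:500]
cv2.imwrite('pics/c5.png',cv2.resize(np.hstack([a,b]),None,fx=1.48,fy=1.48))
"
```

```text
[[ 0.012 -1.     0.   ]
 [-1.    -0.012  0.   ]
 [-0.    -0.    -1.   ]]
15.2 [ 0.5642 -0.1852  0.1553] 0.17652636990037937 [ 0.74 -0.3  -0.89]
bead 4576 [ 0.6513 -0.1823  0.1591] 274.3131555944056 54.03234265734266
felt 17647 [ 0.6467 -0.1831  0.1484] 275.80132600442 71.48982829942767
rim 22859 [ 0.5871 -0.2332  0.1491] [ 0.6732 -0.1327  0.179 ]
felt tilt deg x,y [-0.57  0.  ]
scene 49 [ 0.64732244 -0.11979333  0.1652529 ]
[ 0.65274167 -0.1781197   0.15847818]
ring [ 0.748 -0.218  0.139] [ 0.77  -0.153  0.193] [ 0.76  -0.177  0.184]
top 1 [0.54894523 0.39056837 0.12515453]
ring [ 0.75  -0.215  0.171] [ 0.771 -0.164  0.193] [ 0.758 -0.188  0.186]
```

View pics/c5.png

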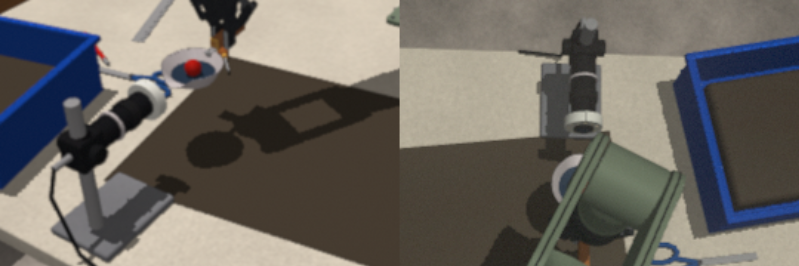

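View pics/w5.png

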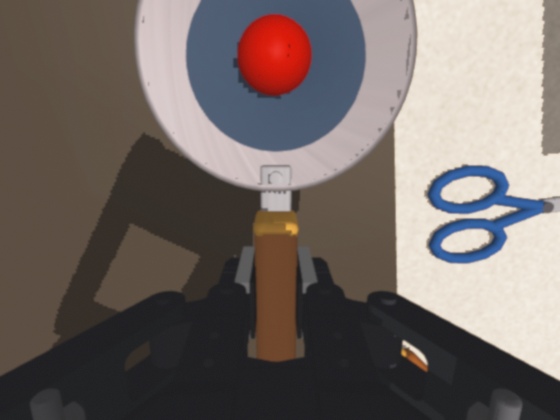

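The bead is still centred at (274,54). It is at (0.651, -0.182, 0.159), and the lens is near (0.75, -0.184, 0.16). I let it settle once, then hand in.

>>> step_arm(
  series="0 0 0 0 0 0 0;0 0 0 0 0 0 0;0 0 0 0 0 0 0;0 0 0 0 0 0 0;0 0 0 0 0 0 0;0 0 0 0 0 0 0;0 0 0 0 0 0 0;0 0 0 0 0 0 0;0 0 0 0 0 0 0;0 0 0 0 0 0 0",
)

```text
time: 16.3
eef_pos: [0.5642, -0.1852, 0.1553]
tool_rot: [[0.012, -1.0, 0.0], [-1.0, -0.012, -0.0], [0.0, -0.0, -1.0]]
ft_force: [-0.0, -0.2, -0.7]
opening: 0.176
```

```bash
python3 -c "
from h import *
chk('w6.png'); print(abs(manip.get_obs()['qvel']).max())
print(manip.hand_in())"
```

```text
16.35 [ 0.5642 -0.1852  0.1553] 0.17579745830276644 [-0.04 -0.18 -0.7 ]
bead 4587 [ 0.6513 -0.1823  0.1591] 274.3093525179856 54.1076956616525
felt 17637 [ 0.6468 -0.1831  0.1484] 275.79764132222033 71.490673016953
rim 22878 [ 0.5868 -0.2329  0.1491] [ 0.6732 -0.1324  0.1781]
felt tilt deg x,y [-0.57 -0.01]
0.0889383018853625
the job is handed in; nothing more can be done
None
```

I gripped the pan by its handle and lifted it straight up by about 142 mm. I then turned it 92° in the air so the lip faces the lens, carried it to the lens axis and handed the job in, still holding it, at about 16 s. No verdict is reported.

- **Bead position:** the last wrist-camera check puts it at (0.651, -0.182, 0.159) m. I measured the lens at about (0.75, -0.184, 0.16) m, so the bead is about 99 mm from the glass and within about 2 mm of its axis.
- **Bead in the pan:** it stayed in the middle and held the same spot in the wrist picture (within 1–2 pixels) from the grip to the end.
- **Pan:** the visible felt fits a tilt of about 0.6°, and it read the same through the lift and turn. The arm was at rest and the grip steady.
- **Camera clearance:** the lip should be about 45 mm short of the glass.
- **Disagreeing checks:** the scene camera's sideways reading of the bead was about 4 mm off the wrist's, from only 49 pixels that included some stray ones. The arm hid the bead from the top camera at the end, so that view gave no check.
- **Not checked:** I did not measure the bystanders again at the end, but the gripper and pan passed well clear of them.

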